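# Index the traverser and hold its lock home

### The arm

A 7-joint arm with a two-finger parallel gripper is mounted at the origin on a cart in front of the work surface, level with it; the furniture and walls round the work are solid. World frame = base frame: x ahead of the robot, y to its left, z up, the work surface at z = 0. Lengths are in m, angles in rad, forces in N, time in s.
With the tool pointing down it reaches from about 0.425 to 0.95 m from the base axis. Payload 4.7 kg.
Tool frame: the origin (TCP) lies midway between the tips of the shut fingers; the grasp point (between the pads) lies 19 mm behind it; z points along the fingers, y is the line along which they close (so a half turn about z gives the same grasp; the last joint's range is limited). The gripper opens to 85 mm and grips with 20 to 120 N. Pads are 22 mm wide; open, the fingers measure 114 mm over their backs; the gripper's body (76 mm by 85 mm) begins 54 mm behind the grasp point. The pads swing forward as they close: fully open they stand 13 mm farther back than shut.
Start: joints at [-1.326, 0.469, -0.049, 1.532, 0.024, 1.141, -0.082], TCP at [0.182, 0.65, 0.231] pointing down, gripper open.
Joint ranges: [-2.59, 2.59], [-0.33, 1.99], [-1.39, 1.29], [0.1, 2.45], [-1.04, 4.18], [0.21, 1.99], [-2.66, 2.66]. Speed limits (rad/s): [2.57, 2.57, 3.14, 3.14, 3.14, 3.14, 3.14].

### API

Orientations are given as a 3x3 rotation matrix whose columns are the frame's x, y, z axes.
In Python, from station import bot gives the robot as it stands.
- The arm moves only by the shell command python3 -m creep 'ROWS' [FORCE]. ROWS is JSON, a list of rows, each a list of 3 entries, a list of its own where there are three numbers: the turn, a rotation vector about the tool's x, y, z in degrees, then the shift along the tool's x, y, z in mm, then the opening, from 0 (shut) to 1 (fully open). In form: [[[rx, ry, rz], [tx, ty, tz], grip], ...]. A call has exactly 5 rows; each row shifts and turns the commanded pose from where the row before left it, along the tool's axes as they then stand; what a row does not reach is not made up. A row lasts 1/10 s, in which the tool goes at most 50 mm and 8.59 degrees, less where a joint would pass 70% of its speed; a pose out of reach is approached as far as the arm can. A call is refused whole if a number of a shift passes 50 or a number of a turn 8.59, either way. A call with a gripper value outside its range is refused whole. The fingers move at their own pace and stop on an object; FORCE is the grip in N (left out, the last holds). Time passes only in rows, so rows that do not move let the fingers close, or fill a call up. It gives the time, the measured TCP pose, the force, the opening and the grip force at its end, in the units of the state.
- bot.get_state(): the state, without advancing time (a new reading comes with each control period).
- bot.read_camera(name): name is "scene" or "top" or "wrist"; returns a dict with "pixels" (420x560x3 uint8, blue, green, red), "range_z" (420x560 float32, m along the optical axis (not along the pixel's ray), 0 where there is no reading), "fx", "fy", "cx", "cy" (pixels), "rvec" (rotation vector, rad) and "tvec" (3), from world to camera coordinates, as OpenCV has them. Camera axes: x right, y down, z forward; pixel columns grow to the right and rows downward; lengths in m; the calibration is good to about 2 mm. The wrist camera is an equidistant fisheye: a pixel r from the principal point sees the ray r / f radians off the axis. A picture is of the moment at which its call begins.
- bot.hand_in(): hands the job in; it is judged then, once.
The state is a dict: "clock": time; "joints": joint angles; "qvel": joint speeds; "tau": joint torques, N m; "ee_pos": TCP position; "eef_rot": TCP orientation; "contact_force": force on the tool from outside, world axes, zero at the start; "wrist_torque": the same for the moment, N m; "gripper_width": finger opening in m; "grip_force": force on a finger pad.
Only numpy, scipy, OpenCV 4.12 (cv2) and the standard library are available. Lean on these libraries where they do the work, as an engineer would, in place of code of your own. Each camera call takes 0.05 s, during which the arm holds its last target. There are 200 camera calls.

### The job

The blue coach is going to be driven onto the model-railway traverser: take the deck by its black knob and slide it until it clicks in line with the road the blue coach stands on. Then take the red-handled lock key out of its wooden stand, put its shaft in the deck's brass lock barrel, turn it until its feather finds the keyway and it drops fully home, and go on pushing so that the sprung barrel goes down and locks the deck. The lock springs up when let go, so finish still gripping the key and holding it pressed down; leave the coaches, the oil bottle, the track rubber and the tin of couplers where they are.

Things in the scene. Friction and masses are not known exactly. Their poses are not given: they have to be found in the camera images.
- traverser: fixed plywood traverser on legs; board top 138, rail heads 144 mm high. Origin on the table, under the middle of the deck pit and the middle road; covers x -60 to +90, y -161 to +251 mm. Three tracks (roads) run along its y at x = -33 (front), 0 (middle), +33 mm (back); on the +y side, at y about 172 mm, one coach stands on each. The deck slides along x in the pit (y -97 to +97 mm).
- deck (a joint): slide of the aluminium deck (65 x 186 mm, top at 138 mm, one track on it, no coach) along the traverser's +x, m: 0 = in line with the front road, 0.033 middle, 0.066 back; stops at -0.003 and 0.069. Starts between front and middle. A sprung ball centres it at each road: pulls it in from 3 mm off, is felt within 10 mm, takes about 6 N to pass; sliding friction about 0.5 N.
- deck_knob (a point): grip point on the axis of the deck's upright black knob, 166 mm above the table; knob 16 mm across from 154 to 170 mm up, top 173 mm, foot 20 mm wide. Axes as the traverser's; lies at traverser y = +45 mm and at x = X + 27 mm when the deck is in line with the road at X. Deck and bed round it are at most 144 mm high for 45 mm (the barrel is 95 mm off along -y).
- barrel_mouth (a point): centre of the top face of the brass lock barrel (30 mm across) on the deck, 95 mm along -y from the knob, 164 mm above the table when up. Bore 14 mm across, deeper than the key; keyway 6 mm wide, reaching 12 mm from the axis on this point's own -x side; z up. The barrel is left turned up to 0.6 rad either way; turns only against 0.15 N m. Key fits at this point's yaw, within about 0.1 rad.
- lock_plunger (a joint): how far the lock barrel is pressed down, m: 0 = up, 0.006 = fully down (hard stop). Spring: about 6 N before it starts to move, 9 N at the stop; springs up when let go. Its bolt enters the bed only with the deck in line with a road (to about 1.5 mm); elsewhere it stops after about 1.5 mm.
- lock_key: loose key, 60 g, upright in its stand. Origin on the axis under its steel collar (28 mm wide, 4 thick), z up. Flat red handle 18 (x) x 12 (y, grip across) mm, 4 to 38 mm above the origin. Below: shaft 12 mm thick, 24 long, last 4 mm tapered to 7. Feather 4 mm wide, reaching 10 mm from the axis on the key's -x side (marked red on collar, white on handle), origin down to -18 mm.
- key_stand: fixed wooden block 56 (x) x 100 (y) x 34 mm high; origin at its underside centre. The key hangs by its collar in the 22 mm hole at its centre (origin 34 mm up). Key fully home later: its collar lies on the barrel's top, its origin at point barrel_mouth, at the same yaw; before it is turned right, the feather rests on the barrel and the collar stays 18 mm above it.
- coach_blue: N-gauge coach with blue lower sides, 19 mm (x) by 131 mm (y) by 26 mm high, loose on one of the three roads; origin under its middle, on the rail heads. Its traverser x tells the road. Leave it there.
- coach_yellow: coach with yellow lower sides, 19 x 131 x 26 mm, loose on another road; leave it
- coach_maroon: dark maroon and cream coach, 19 x 131 x 26 mm, loose on another road; leave it
- gear_oil: small oil bottle with red spout, 22 mm across, 55 mm high; bystander
- parts_tin: open round tin of couplers, 59 mm across, 21 mm high; bystander
- rail_rubber: blue and brown track rubber, 27 x 62 x 19 mm; bystander
Things that resemble listed ones, but are neither listed nor needed, are in the scene too. Leave any turquoise look-alike of the coach_blue alone.

How it is judged:
By the outcome, as a careful person would: the job done as asked, in the order asked, and still so for the second after the job is handed in, while the arm keeps its last pose, push and grip.
It also fails if it takes over 54 s, if anything falls off the work surface, if the arm or the gripper's body presses on something with over 40 N, if the wrist force passes 120 N, or if a joint passes its speed limit or range.

## Working session

There is one attempt and no reset: what is moved stays moved. The work goes in short steps, Python scripts to look and compute and a shell command to move; the robot and the scene stay as the last step left them, time stands still between calls to the robot, and variables do not carry over. Pictures are saved under pics/ and viewed, at most 10 in all, crops included, and the job is handed in when it is done.

```bash
mkdir -p pics; ls; cat > h.py <<'E'
import numpy as np, cv2, pickle
from station import bot
def snap(n,tag):
    c=bot.read_camera(n); pickle.dump(c,open(f'pics/{tag}.pkl','wb')); return c
def load(tag): return pickle.load(open(f'pics/{tag}.pkl','rb'))
def ray(c,u,v,fish=False):
    x=(u-c['cx'])/c['fx'];y=(v-c['cy'])/c['fy']
    if fish:
        r=np.hypot(x,y); d=np.array([x/r*np.sin(r),y/r*np.sin(r),np.cos(r)]) if r>1e-9 else np.array([0,0,1.])
    else: d=np.array([x,y,1.])
    R=cv2.Rodrigues(np.array(c['rvec'],float))[0]; t=np.array(c['tvec'],float).ravel()
    return -R.T@t, R.T@d
def atz(c,u,v,z,fish=False):
    o,d=ray(c,u,v,fish); return o+d*(z-o[2])/d[2]
def dep(c,u,v,fish=False):
    o,d=ray(c,u,v,fish); R=cv2.Rodrigues(np.array(c['rvec'],float))[0]
    z=c['range_z'][int(round(v)),int(round(u))]; return o+d*z/(R@d)[2]
def st():
    s=bot.get_state(); print({k:np.round(s[k],4).tolist() for k in ('clock','joints','ee_pos','eef_rot','contact_force','gripper_width','grip_force')})
    return s
E
python3 - <<'E'
from h import *
c=snap('top','top'); cv2.imwrite('pics/top.png',cv2.resize(c['pixels'],(800,600),interpolation=cv2.INTER_CUBIC))
c=snap('scene','scene'); cv2.imwrite('pics/scene.png',cv2.resize(c['pixels'],(800,600),interpolation=cv2.INTER_CUBIC))
st()
E
```

```text
pics
{'clock': 0.1, 'joints': [-1.3259, 0.4694, -0.0486, 1.5336, 0.0241, 1.141, -0.0823], 'ee_pos': [0.1824, 0.6494, 0.2304], 'eef_rot': [[-0.9627, 0.2704, -0.0004], [0.2704, 0.9627, -0.0017], [-0.0001, -0.0018, -1.0]], 'contact_force': [0.213, 0.5657, 0.2305], 'gripper_width': 0.0854, 'grip_force': 0.0}
```

View pics/top.png

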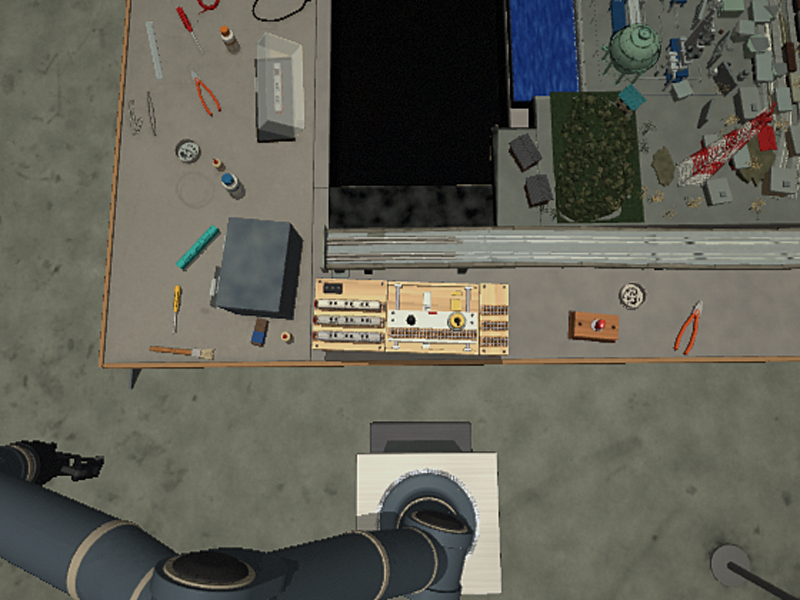

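View pics/scene.png

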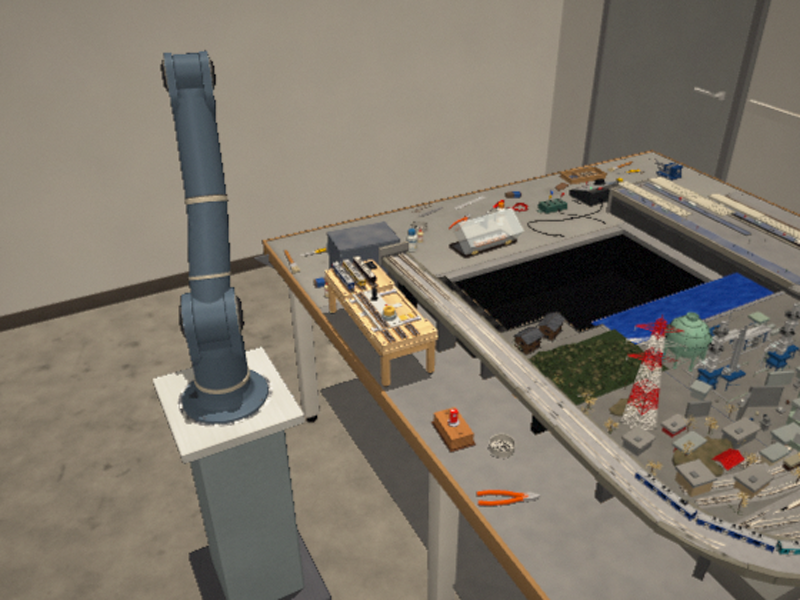

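The top view shows the traverser at about (410,318) with its coaches at x≈350 and y≈303/320/337, the knob at (411,319), the barrel at (457,320) and the key stand at (594,326). The arm stands clear, off to the left. Next I'll crop to read the coach colours and positions.

```bash
python3 - <<'E'
from h import *
c=load('top'); p=c['pixels']
a=cv2.resize(p[190:255,215:365],(800,347),interpolation=cv2.INTER_CUBIC)
b=cv2.resize(p[210:245,390:440],(350,245),interpolation=cv2.INTER_CUBIC)
s=load('scene')['pixels'][170:255,220:310]; s=cv2.resize(s,(265,250),interpolation=cv2.INTER_CUBIC)
im=np.zeros((600,800,3),np.uint8); im[:347]=a; im[350:595,:350]=b; im[350:600,400:665]=s
cv2.imwrite('pics/c1.png',im)
for n,u,v,z in [('knob',411,319,.173),('barrel',457,320,.164),('key',597,325,.07),('stand',594,326,.034),('tl',315,280,.138),('tr',508,284,.138),('br',508,355,.138),('bl',314,349,.138)]:
    u/=800/560;v/=800/560; print(n,atz(c,u,v,z).round(4),dep(c,u,v).round(4))
E
```

```text
knob [0.4357 0.0313 0.173 ] [0.4357 0.0313 0.1731]
barrel [ 0.4336 -0.0632  0.164 ] [ 0.4366 -0.0656  0.1376]
key [ 0.4296 -0.3817  0.07  ] [ 0.4303 -0.3838  0.0637]
stand [ 0.4311 -0.3871  0.034 ] [ 0.4307 -0.3858  0.0379]
tl [0.5255 0.2344 0.138 ] [0.5516 0.2577 0.0011]
tr [ 0.5121 -0.1756  0.138 ] [ 0.5355 -0.1998  0.0075]
br [ 0.3622 -0.1696  0.138 ] [ 0.3688 -0.1938  0.0039]
bl [0.379  0.2342 0.138 ] [0.3799 0.2366 0.1241]
```

View pics/c1.png

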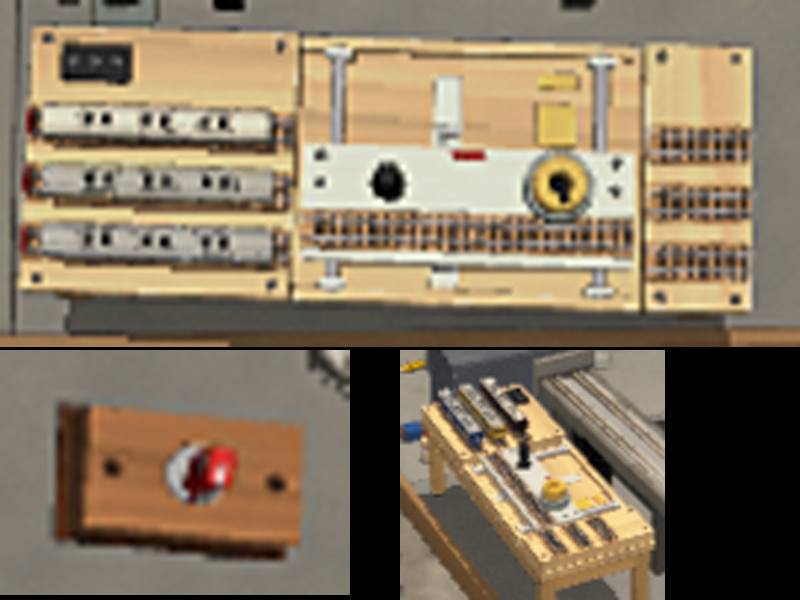

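The scene crop suggests the front coach is blue, with yellow in the middle and maroon behind. I'll confirm that with a zoom and the wrist camera while approaching.

```bash
python3 -m creep '[[[0,0,0],[-29,-38,-10],1],[[0,0,0],[-29,-38,-10],1],[[0,0,0],[-29,-38,-10],1],[[0,0,0],[-29,-38,0],1],[[0,0,0],[-29,-38,0],1]]'
python3 -m creep '[[[0,0,0],[-29,-38,0],1],[[0,0,0],[-29,-38,0],1],[[0,0,0],[-29,-38,0],1],[[0,0,0],[-29,-38,0],1],[[0,0,0],[-29,-38,0],1]]'
python3 -m creep '[[[0,0,-6.8],[-29,-38,0],1],[[0,0,-6.8],[-29,-38,0],1],[[0,0,0],[-20,-20,0],1],[[0,0,0],[0,0,0],1],[[0,0,0],[0,0,0],1]]'
python3 - <<'E'
from h import *
st()
c=snap('wrist','w1'); cv2.imwrite('pics/w1.png',cv2.resize(c['pixels'],(800,600),interpolation=cv2.INTER_CUBIC))
E
```

```text
clock: 0.6
ee_pos: [0.2712, 0.4257, 0.2614]
eef_rot: [[-0.963, 0.27, 0.0], [0.27, 0.963, 0.0], [-0.0, 0.0, -1.0]]
contact_force: [1.2, -0.3, 0.8]
gripper_width: 0.0851
grip_force: 0.0
clock: 1.1
ee_pos: [0.3591, 0.2035, 0.2612]
eef_rot: [[-0.963, 0.27, -0.0], [0.27, 0.963, 0.0], [0.0, 0.0, -1.0]]
contact_force: [1.2, 0.0, 1.6]
gripper_width: 0.0856
grip_force: 0.0
clock: 1.6
ee_pos: [0.4155, 0.1034, 0.261]
eef_rot: [[-0.999, 0.052, -0.001], [0.052, 0.999, 0.0], [0.001, 0.0, -1.0]]
contact_force: [-1.2, -0.4, -0.1]
gripper_width: 0.0854
grip_force: 0.0
{'clock': 1.6, 'joints': [-0.6804, 0.0167, 0.3463, 2.0578, -0.0069, 1.0689, 1.1875], 'ee_pos': [0.4155, 0.1034, 0.261], 'eef_rot': [[-0.9986, 0.0525, -0.0009], [0.0525, 0.9986, 0.0001], [0.0009, 0.0, -1.0]], 'contact_force': [-1.2471, -0.4012, -0.0553], 'gripper_width': 0.0854, 'grip_force': 0.0}
```

View pics/w1.png

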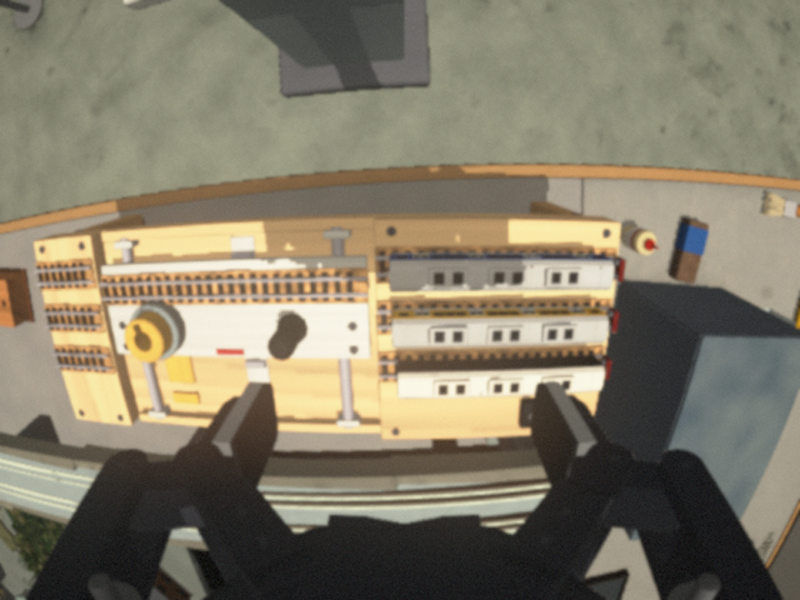

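The wrist view confirms it: the coach nearest the robot (500,258) shows a dark blue edge, the middle one yellow and the back one dark maroon. The knob top is at (291,325), the barrel at (148,335).

```bash
python3 - <<'E'
from h import *
c=load('w1'); k=560/800
for n,u,v,z in [('knob',291,325,.173),('barrel',148,336,.164),('tr',616,221,.138),('br',597,437,.138),('bl',86,420,.138),('tl',36,241,.138)]:
    print(n,atz(c,u*k,v*k,z,True).round(4))
cv2.imwrite('pics/c2.png',cv2.resize(c['pixels'][200:270,75:145],(600,600),interpolation=cv2.INTER_CUBIC))
E
```

```text
knob [0.4234 0.0434 0.173 ]
barrel [ 0.4305 -0.0554  0.164 ]
tr [0.3794 0.2379 0.138 ]
br [0.5369 0.241  0.138 ]
bl [ 0.5136 -0.1615  0.138 ]
tl [ 0.3641 -0.1631  0.138 ]
```

View pics/c2.png

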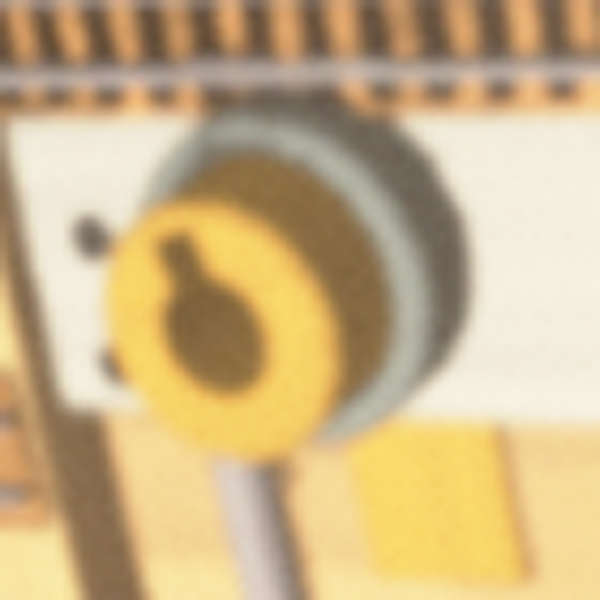

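```bash
python3 - <<'E'
from h import *
c=load('w1'); k=560/800; s=70/600
f=lambda u,v,z: atz(c,75+u*s,200+v*s,z,True)
print('knob',atz(c,280*k,344*k,.173,True).round(4))
b=f(222,332,.164); w=f(178,240,.164); o=f(215,345,.164); d=o-w; d2=b-w
print(b.round(4),o.round(4),w.round(4),np.degrees(np.arctan2(d[1],d[0])),np.degrees(np.arctan2(d2[1],d2[0])),np.hypot(*d[:2]))
E
```

```text
knob [0.4343 0.0354 0.173 ]
[ 0.4338 -0.0593  0.164 ] [ 0.4353 -0.0607  0.164 ] [ 0.4234 -0.0622  0.164 ] 7.432387923136745 15.514635270847311 0.011967946132135263
```

```bash
python3 -m creep '[[[0,0,0],[-12,-35,0],0.5],[[0,0,0],[-11,-34,10],0.5],[[0,0,0],[0,0,20],0.5],[[0,0,0],[0,0,20],0.5],[[0,0,0],[0,0,20],0.5]]' 30
python3 - <<'E'
from h import *
c=snap('wrist','w2'); cv2.imwrite('pics/w2.png',cv2.resize(c['pixels'],(800,600),interpolation=cv2.INTER_CUBIC))
E
```

```text
clock: 2.15
ee_pos: [0.4347, 0.0348, 0.1905]
eef_rot: [[-0.999, 0.049, -0.0], [0.049, 0.999, 0.001], [0.0, 0.001, -1.0]]
contact_force: [0.7, 0.3, 0.4]
gripper_width: 0.0429
grip_force: 0.0
```

View pics/w2.png

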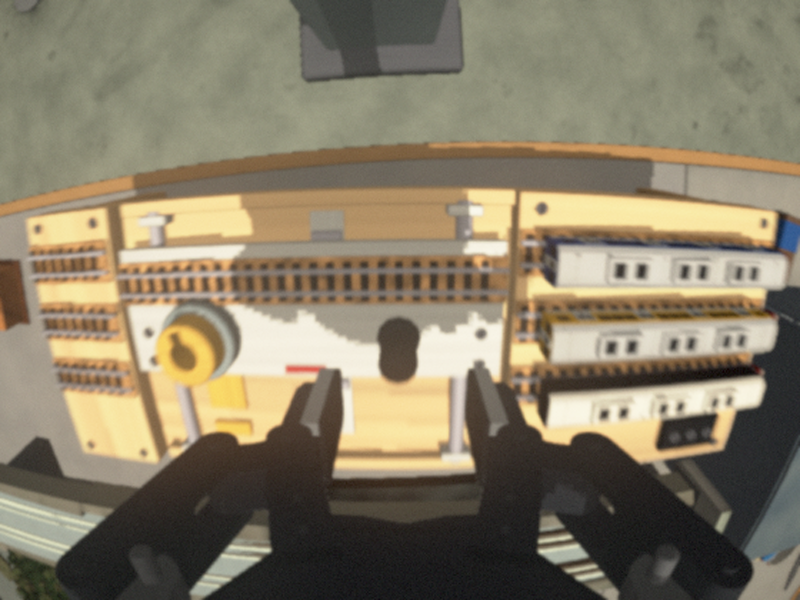

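The knob top (400,365) lies midway between the fingers, and the front coach is clearly blue at (560,262).

```bash
python3 - <<'E'
from h import *
c=load('w2'); k=560/800
print(atz(c,400*k,364*k,.173,True).round(4),atz(c,186*k,352*k,.164,True).round(4),atz(c,182*k,349*k,.164,True).round(4))
E
python3 -m creep '[[[0,0,0],[0,0,20],0.5],[[0,0,0],[0,0,20],0.5],[[0,0,0],[0,0,0],0.1],[[0,0,0],[0,0,0],0],[[0,0,0],[0,0,0],0]]' 40
```

```text
[0.4343 0.035  0.173 ] [ 0.4306 -0.0575  0.164 ] [ 0.4292 -0.0592  0.164 ]
clock: 2.7
ee_pos: [0.4347, 0.0324, 0.1515]
eef_rot: [[-0.999, 0.051, -0.001], [0.051, 0.999, -0.002], [0.001, -0.002, -1.0]]
contact_force: [0.1, -4.9, -6.2]
gripper_width: 0.0144
grip_force: 39.2
```

```bash
python3 -m creep '[[[0,0,0],[2,0,0],0],[[0,0,0],[2,0,0],0],[[0,0,0],[2,0,0],0],[[0,0,0],[2,0,0],0],[[0,0,0],[0,0,0],0]]'
python3 -m creep '[[[0,0,0],[1,0,0],0],[[0,0,0],[1,0,0],0],[[0,0,0],[0,0,0],0],[[0,0,0],[0,0,0],0],[[0,0,0],[0,0,0],0]]'
python3 -c "
from h import *
st()"
```

```text
clock: 3.2
ee_pos: [0.4262, 0.0328, 0.1515]
eef_rot: [[-0.999, 0.051, -0.002], [0.051, 0.999, -0.001], [0.002, -0.001, -1.0]]
contact_force: [-2.2, -4.9, -3.1]
gripper_width: 0.0147
grip_force: 39.7
clock: 3.7
ee_pos: [0.4232, 0.0329, 0.1515]
eef_rot: [[-0.999, 0.051, -0.004], [0.051, 0.999, -0.001], [0.004, -0.001, -1.0]]
contact_force: [-4.6, -5.4, -0.8]
gripper_width: 0.0143
grip_force: 40.0
{'clock': 3.7, 'joints': [-0.5629, 0.1647, 0.432, 2.2023, -0.0955, 0.796, 1.4504], 'ee_pos': [0.4232, 0.0329, 0.1515], 'eef_rot': [[-0.9987, 0.0515, -0.0042], [0.0515, 0.9987, -0.0011], [0.0041, -0.0013, -1.0]], 'contact_force': [-4.5652, -5.3632, -0.7659], 'gripper_width': 0.0143, 'grip_force': 39.975}
```

```bash
for i in 1 2; do python3 -m creep '[[[0,0,0],[1,0,0],0],[[0,0,0],[0,0,0],0],[[0,0,0],[0,0,0],0],[[0,0,0],[0,0,0],0],[[0,0,0],[0,0,0],0]]' | egrep 'pos|contact'; done
```

```text
ee_pos: [0.4228, 0.0329, 0.1515]
contact_force: [-2.9, -4.2, -3.5]
ee_pos: [0.4223, 0.0329, 0.1515]
contact_force: [-0.1, -5.6, -4.9]
```

```bash
python3 -m creep '[[[0,0,0],[0,0,0],0.5],[[0,0,0],[0,0,0],0.5],[[0,0,0],[0,0,-25],0.5],[[0,0,0],[0,-40,-40],0.5],[[0,0,0],[0,-15,-10],0.5]]'
python3 -m creep '[[[0,0,0],[0,0,0],0.5],[[0,0,0],[0,0,0],0.5],[[0,0,0],[0,0,0],0.5],[[0,0,0],[0,0,0],0.5],[[0,0,0],[0,0,0],0.5]]'
python3 - <<'E'
from h import *
c=snap('wrist','w3'); p=c['pixels']
cv2.imwrite('pics/w3.png',cv2.resize(p[150:300,180:380],(800,600),interpolation=cv2.INTER_CUBIC))
E
```

```text
clock: 5.2
ee_pos: [0.4231, -0.0177, 0.2255]
eef_rot: [[-0.999, 0.052, 0.008], [0.052, 0.999, 0.002], [-0.007, 0.002, -1.0]]
contact_force: [0.2, 0.4, -0.6]
gripper_width: 0.0428
grip_force: 0.0
clock: 5.7
ee_pos: [0.4203, -0.0155, 0.2209]
eef_rot: [[-0.999, 0.05, -0.002], [0.05, 0.999, -0.0], [0.002, -0.0, -1.0]]
contact_force: [0.9, 0.2, 0.5]
gripper_width: 0.0425
grip_force: 0.0
```

View pics/w3.png

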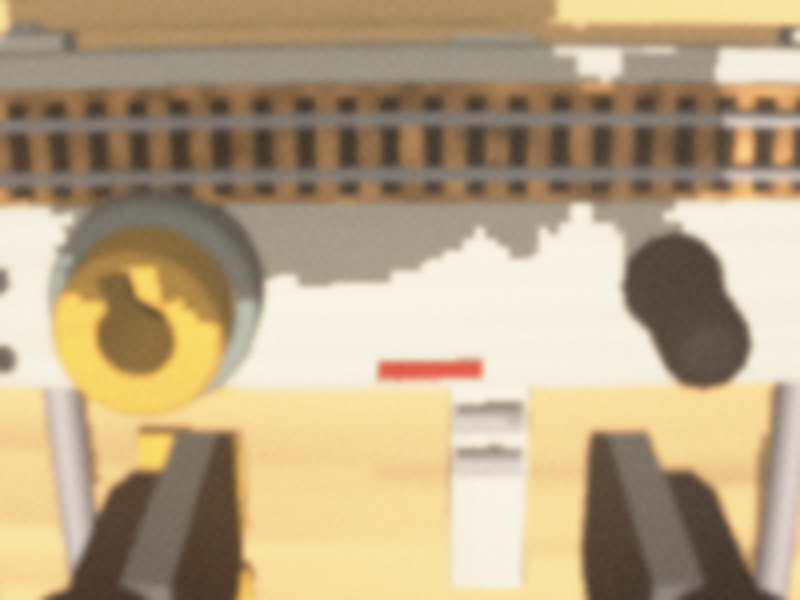

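The crop shows the knob top at (706,343), the barrel top at (142,320), the bore at (136,335) and the keyway tip near (113,284).

```bash
python3 - <<'E'
from h import *
c=load('w3'); f=lambda u,v,z: atz(c,180+u/4,150+v/4,z,True)
k=f(703,342,.173); b=f(142,320,.164); o=f(136,334,.164); w=f(111,281,.164)
print('knob',k.round(4),'barrel',b.round(4),o.round(4),w.round(4))
for p in(b,o):
    d=p-w; print(np.degrees(np.arctan2(d[1],d[0])),np.hypot(*d[:2]))
d=k-b; print('trav yaw',np.degrees(np.arctan2(-d[0],d[1])),np.hypot(*d[:2]))
t=load('top')
# key stand in top picture crop: corners of top face z=.034 (crop 7x from 390,210; shown offset y 350)
for u,v in [(85,405),(304,428),(297,548),(78,540),(110,467),(277,483)]:
    print(atz(t,390+u/7,210+(v-350)/7,.034).round(4))
print('key top',atz(t,390+225/7,210+(462-350)/7,.072).round(4))
E
```

```text
knob [0.4237 0.033  0.173 ] barrel [ 0.4188 -0.0588  0.164 ] [ 0.4213 -0.0601  0.164 ] [ 0.4117 -0.0633  0.164 ]
32.0529637621631 0.008409762715832948
17.981733110214808 0.01009421735673914
trav yaw -3.0282041365168944 0.0919260194551195
[ 0.4656 -0.3447  0.034 ]
[ 0.4536 -0.4461  0.034 ]
[ 0.3976 -0.4388  0.034 ]
[ 0.4024 -0.3377  0.034 ]
[ 0.4363 -0.3546  0.034 ]
[ 0.428  -0.4317  0.034 ]
key top [ 0.4341 -0.3947  0.072 ]
```

```bash
python3 -m creep '[[[0,0,0],[-2,-40,-20],0.5],[[0,0,0],[-2,-45,0],0.5],[[0,0,0],[-2,-45,0],0.5],[[0,0,0],[-2,-45,0],0.5],[[0,0,0],[-2,-45,0],0.5]]'
python3 -m creep '[[[0,0,0],[-2,-45,0],0.5],[[0,0,0],[-2,-45,20],0.5],[[0,0,0],[0,-40,40],0.5],[[0,0,0],[0,0,30],0.5],[[0,0,0],[0,0,0],0.5]]'
python3 -m creep '[[[0,0,0],[0,0,0],0.5],[[0,0,0],[0,0,0],0.5],[[0,0,0],[0,0,0],0.5],[[0,0,0],[0,0,0],0.5],[[0,0,0],[0,0,0],0.5]]'
python3 - <<'E'
from h import *
c=snap('wrist','w4'); p=c['pixels']
cv2.imwrite('pics/w4.png',cv2.resize(p[150:330,160:400],(800,600),interpolation=cv2.INTER_CUBIC))
E
```

```text
clock: 6.25
ee_pos: [0.4193, -0.2378, 0.2416]
eef_rot: [[-0.999, 0.05, 0.0], [0.05, 0.999, 0.0], [-0.0, 0.0, -1.0]]
contact_force: [0.3, -0.6, 0.7]
gripper_width: 0.0429
grip_force: 0.0
clock: 6.75
ee_pos: [0.4144, -0.3605, 0.1521]
eef_rot: [[-0.999, 0.053, -0.008], [0.053, 0.999, 0.005], [0.009, 0.004, -1.0]]
contact_force: [-0.4, 0.9, -1.0]
gripper_width: 0.0428
grip_force: 0.0
clock: 7.25
ee_pos: [0.4176, -0.3616, 0.1571]
eef_rot: [[-0.999, 0.05, 0.002], [0.05, 0.999, -0.0], [-0.002, -0.0, -1.0]]
contact_force: [-0.0, 1.1, 0.4]
gripper_width: 0.0426
grip_force: 0.0
```

View pics/w4.png

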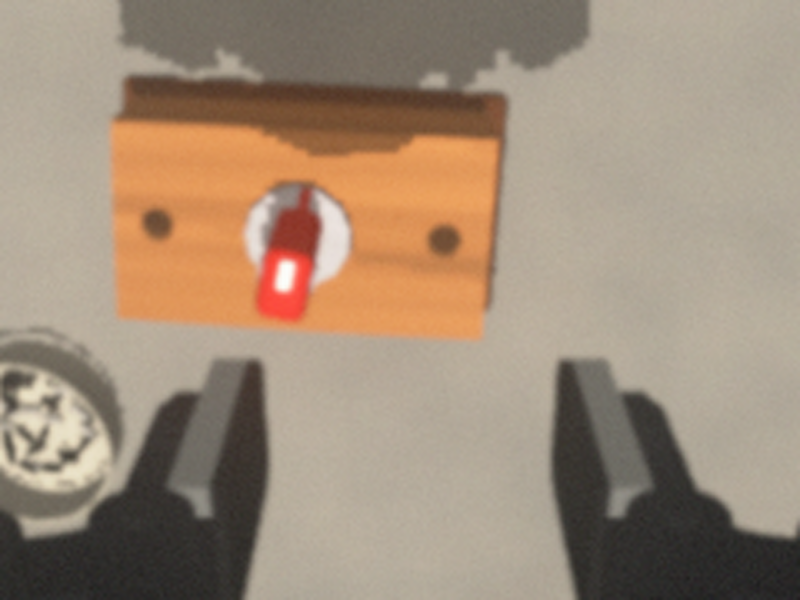

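The crop shows the stand with the key's collar centre at (298,235), its red mark at (305,197) on the robot side, the handle top at (284,284), and the stand's dowel holes at (157,224) and (445,240).

```bash
python3 - <<'E'
from h import *
c=load('w4'); s=.3
f=lambda u,v,z: atz(c,160+u*s,150+v*s,z,True)
K=f(298,236,.038); m=f(306,190,.038); H=f(284,284,.072); h1=f(157,224,.034);h2=f(445,240,.034)
t1,t2=f(289,253,.072),f(280,318,.072)
for n,p in dict(K=K,m=m,H=H,hm=(h1+h2)/2,top=(t1+t2)/2).items(): print(n,p.round(4))
a=lambda d:np.degrees(np.arctan2(d[1],d[0])).round(1)
print('mark',a(K-m),np.hypot(*(K-m)[:2]),'stand',a(h2-h1)-90,'top',a(t2-t1),np.hypot(*(t2-t1)[:2]))
R=bot.get_state()['eef_rot']; P=bot.get_state()['ee_pos']
print((R.T@((K+(t1+t2)/2)/2-P)*1000).round(1),a(R[:,1]))
E
```

```text
K [ 0.433  -0.3894  0.038 ]
m [ 0.4207 -0.3863  0.038 ]
H [ 0.4323 -0.3892  0.072 ]
hm [ 0.4334 -0.3894  0.034 ]
top [ 0.4328 -0.3892  0.072 ]
mark -14.0 0.012657430269865601 stand -6.099999999999994 top -12.5 0.016325847489129595
[-16.8 -26.8 101.9] 87.1
```

```bash
python3 -m creep '[[[0,0,0],[-17,-27,20],0.4],[[0,0,5],[0,0,20],0.4],[[0,0,5],[0,0,0],0.4],[[0,0,0],[0,0,0],0.4],[[0,0,0],[0,0,0],0.4]]'
python3 - <<'E'
from h import *
c=snap('wrist','w5'); p=c['pixels']
cv2.imwrite('pics/w5.png',cv2.resize(p[170:320,180:380],(800,600),interpolation=cv2.INTER_CUBIC))
st()
E
```

```text
clock: 7.8
ee_pos: [0.4328, -0.3898, 0.1166]
eef_rot: [[-0.975, 0.222, 0.0], [0.222, 0.975, -0.0], [-0.0, -0.0, -1.0]]
contact_force: [0.3, 0.1, 0.7]
gripper_width: 0.0339
grip_force: 0.0
{'clock': 7.85, 'joints': [0.1389, 0.5257, 0.7101, 1.9023, -0.4411, 0.8738, 2.419], 'ee_pos': [0.4329, -0.3898, 0.1167], 'eef_rot': [[-0.975, 0.2221, 0.0008], [0.2221, 0.975, -0.0004], [-0.0009, -0.0002, -1.0]], 'contact_force': [0.6064, 0.7204, -0.0181], 'gripper_width': 0.0342, 'grip_force': 0.0}
```

View pics/w5.png

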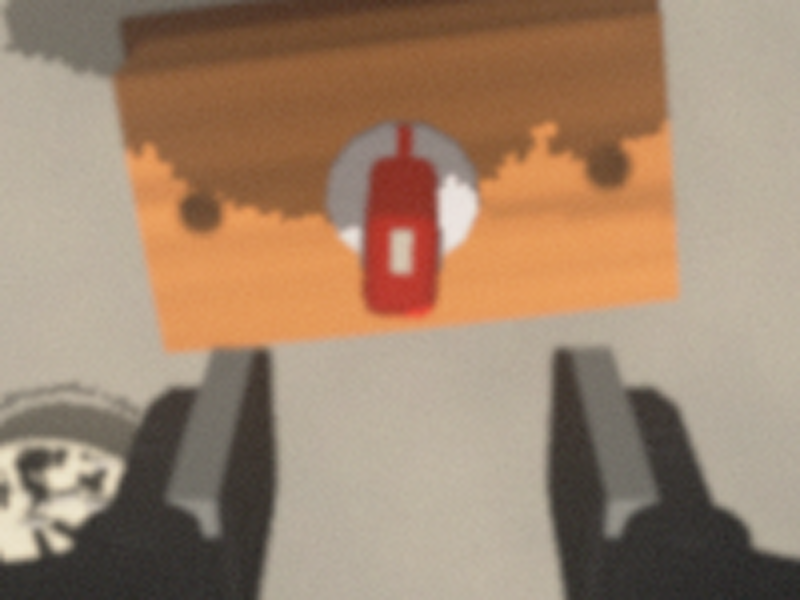

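The key is now square to the pads and centred between them, with the handle at (401,240) and the mark at (404,140).

```bash
python3 -m creep '[[[0,0,0],[0,0,38],0.4],[[0,0,0],[0,0,36],0.4],[[0,0,0],[0,0,0],0.3],[[0,0,0],[0,0,0],0],[[0,0,0],[0,0,0],0]]' 60
python3 -m creep '[[[0,0,0],[0,0,0],0],[[0,0,0],[0,0,0],0],[[0,0,0],[0,0,-5],0],[[0,0,0],[0,0,-15],0],[[0,0,0],[0,0,-20],0]]' 100
python3 -m creep '[[[0,0,0],[0,0,-45],0],[[0,0,0],[0,0,-45],0],[[0,0,0],[0,0,-45],0],[[0,0,0],[0,0,-20],0],[[0,0,0],[0,0,0],0]]'
```

```text
clock: 8.35
ee_pos: [0.4333, -0.3904, 0.044]
eef_rot: [[-0.975, 0.224, 0.002], [0.224, 0.975, -0.001], [-0.002, -0.001, -1.0]]
contact_force: [1.1, -0.2, -0.3]
gripper_width: 0.0111
grip_force: 61.0
clock: 8.85
ee_pos: [0.4322, -0.3894, 0.0831]
eef_rot: [[-0.975, 0.224, -0.001], [0.224, 0.975, 0.001], [0.001, 0.0, -1.0]]
contact_force: [0.5, -0.4, -0.8]
gripper_width: 0.0104
grip_force: 98.4
clock: 9.35
ee_pos: [0.4335, -0.3915, 0.2419]
eef_rot: [[-0.975, 0.224, 0.007], [0.224, 0.975, -0.004], [-0.008, -0.002, -1.0]]
contact_force: [0.4, 0.2, -0.5]
gripper_width: 0.0105
grip_force: 98.5
```

```bash
cat > bar.py <<'E'
from h import *
def rect(c,cx,cy,z=.164,n=201,s=.0002):
    g=(np.arange(n)-n//2)*s; X,Y=np.meshgrid(cx+g,cy+g,indexing='ij')   # rows=x, cols=y
    R=cv2.Rodrigues(np.array(c['rvec'],float))[0]; P=np.stack([X,Y,np.full_like(X,z)],-1)@R.T+np.array(c['tvec'],float).ravel()
    r=np.linalg.norm(P[...,:2],axis=-1); k=np.arctan2(r,P[...,2])/r
    return cv2.remap(c['pixels'],np.float32(c['cx']+c['fx']*k*P[...,0]),np.float32(c['cy']+c['fy']*k*P[...,1]),cv2.INTER_CUBIC),X,Y
def fit(tag,cx,cy):
    im,X,Y=rect(load(tag),cx,cy); im=cv2.GaussianBlur(im,(0,0),3).astype(float)
    g=im.mean(-1); best=[]
    # template: hole (r7 disc + keyway 6 wide to 12) dark vs brass ring r<15
    for x in np.arange(cx-.006,cx+.0061,.0006):
      for y in np.arange(cy-.006,cy+.0061,.0006):
        rr=np.hypot(X-x,Y-y); face=rr<.0142
        for a in np.radians(np.arange(-40,41,4)):
          dx=(X-x)*np.cos(a)+(Y-y)*np.sin(a); dy=-(X-x)*np.sin(a)+(Y-y)*np.cos(a)
          h=(rr<.007)|((abs(dy)<.003)&(dx<0)&(dx>-.012))
          G=g[face]; H=h[face]; best.append((np.corrcoef(G,-1.*H)[0,1],x,y,np.degrees(a)))
    best.sort(reverse=True); b=np.array(best[:8]); print(tag,b[0].round(4),b[:,1:].mean(0).round(4),b[:,3].std().round(1))
E
python3 - <<'E'
from bar import *
fit('w1',.434,-.060); fit('w2',.432,-.059); fit('w3',.420,-.060)
E
```

```text
w1 [ 0.9221  0.434  -0.0612 12.    ] [ 0.4337 -0.0609 12.    ] 2.8
w2 [ 0.9093  0.4332 -0.0602  8.    ] [ 0.4329 -0.0599 12.    ] 2.8
w3 [ 0.8213  0.4218 -0.0606 16.    ] [ 0.4219 -0.0608 14.    ] 3.5
```

```bash
python3 -m creep '[[[0,0,-6.5],[0,0,0],0],[[0,0,-6.5],[0,0,0],0],[[0,0,-6.5],[0,0,0],0],[[0,0,-6.5],[0,0,0],0],[[0,0,0],[-8,40,0],0]]'
python3 -m creep '[[[0,0,0],[-8,40,0],0],[[0,0,0],[-8,40,0],0],[[0,0,0],[-8,40,0],0],[[0,0,0],[-8,40,0],0],[[0,0,0],[-8,40,0],0]]'
python3 -m creep '[[[0,0,0],[-8,40,0],0],[[0,0,0],[-6,30,0],0],[[0,0,0],[0,0,0],0],[[0,0,0],[0,0,0],0],[[0,0,0],[0,0,0],0]]'
python3 - <<'E'
from bar import *
c=snap('wrist','w6'); p=c['pixels']
cv2.imwrite('pics/w6.png',cv2.resize(p[130:330,147:413],(800,600),interpolation=cv2.INTER_CUBIC))
s=st(); print((s['eef_rot'].T@(np.array([.421,-.061,.2])-s['ee_pos'])*1000).round(1)); fit('w6',.421,-.061)
E
```

```text
clock: 9.85
ee_pos: [0.4268, -0.3558, 0.237]
eef_rot: [[-0.977, -0.214, -0.001], [-0.214, 0.977, -0.004], [0.002, -0.003, -1.0]]
contact_force: [-0.2, -0.5, 0.8]
gripper_width: 0.0105
grip_force: 98.7
clock: 10.35
ee_pos: [0.4237, -0.1433, 0.2365]
eef_rot: [[-0.974, -0.226, -0.002], [-0.226, 0.974, 0.0], [0.002, 0.001, -1.0]]
contact_force: [0.7, -0.1, 0.3]
gripper_width: 0.0107
grip_force: 98.7
clock: 10.85
ee_pos: [0.4224, -0.0749, 0.2369]
eef_rot: [[-0.975, -0.224, -0.001], [-0.224, 0.975, -0.0], [0.001, -0.0, -1.0]]
contact_force: [-0.2, 0.1, -0.1]
gripper_width: 0.0099
grip_force: 98.7
{'clock': 10.9, 'joints': [-0.29, 0.0447, 0.3838, 2.091, -0.0193, 1.0099, 1.9], 'ee_pos': [0.4225, -0.075, 0.237], 'eef_rot': [[-0.9747, -0.2235, -0.0007], [-0.2235, 0.9747, -0.0003], [0.0008, -0.0001, -1.0]], 'contact_force': [-0.2676, -0.1553, -0.5146], 'gripper_width': 0.0106, 'grip_force': 98.6597}
[-1.7 14.  37. ]
w6 [ 0.7475  0.4216 -0.061  12.    ] [ 0.4214 -0.0609 11.5   ] 4.2
```

```bash
python3 -m creep '[[[0,0,0],[-1,14,0],0],[[0,0,0],[0,0,18],0],[[0,0,0],[0,0,18],0],[[0,0,0],[0,0,0],0],[[0,0,0],[0,0,0],0]]'
python3 -m creep '[[[0,0,0],[0,0,2],0],[[0,0,0],[0,0,2],0],[[0,0,0],[0,0,2],0],[[0,0,0],[0,0,0],0],[[0,0,0],[0,0,0],0]]'
```

```text
clock: 11.4
ee_pos: [0.4207, -0.0607, 0.2014]
eef_rot: [[-0.975, -0.224, -0.001], [-0.224, 0.975, -0.0], [0.001, -0.0, -1.0]]
contact_force: [-0.1, -0.2, -0.7]
gripper_width: 0.0103
grip_force: 98.7
clock: 11.9
ee_pos: [0.4207, -0.0598, 0.1954]
eef_rot: [[-0.974, -0.226, 0.0], [-0.226, 0.974, 0.0], [-0.0, 0.0, -1.0]]
contact_force: [0.4, -0.1, 0.2]
gripper_width: 0.0103
grip_force: 98.7
```

```bash
python3 -m creep '[[[0,0,0],[0,0,1],0],[[0,0,0],[0,0,1],0],[[0,0,0],[0,0,1],0],[[0,0,0],[0,0,0],0],[[0,0,0],[0,0,0],0]]'
```

```text
clock: 12.4
ee_pos: [0.4207, -0.0603, 0.1922]
eef_rot: [[-0.974, -0.226, 0.0], [-0.226, 0.974, -0.001], [-0.0, -0.001, -1.0]]
contact_force: [1.1, -1.8, -0.6]
gripper_width: 0.0103
grip_force: 98.7
```

```bash
for i in 1 2 3; do python3 -m creep '[[[0,0,0],[0,0,1],0],[[0,0,0],[0,0,0],0],[[0,0,0],[0,0,1],0],[[0,0,0],[0,0,0],0],[[0,0,0],[0,0,0],0]]' | egrep 'pos|contact'; done
```

```text
ee_pos: [0.4207, -0.0602, 0.1902]
contact_force: [0.6, -4.4, -0.3]
ee_pos: [0.4208, -0.0602, 0.1883]
contact_force: [0.6, -4.4, 0.5]
ee_pos: [0.4208, -0.0602, 0.1863]
contact_force: [0.7, -5.9, 0.6]
```

```bash
python3 -m creep '[[[0,0,0],[0,-0.8,0],0],[[0,0,0],[0,0,0],0],[[0,0,0],[0,0,0],0],[[0,0,0],[0,0,0],0],[[0,0,0],[0,0,0],0]]'
for i in 1 2; do python3 -m creep '[[[0,0,0],[0,0,1],0],[[0,0,0],[0,0,0],0],[[0,0,0],[0,0,1],0],[[0,0,0],[0,0,0],0],[[0,0,0],[0,0,0],0]]' | egrep 'pos|contact'; done; python3 -c "
from h import *
print(bot.get_state()['wrist_torque'])"
```

```text
clock: 14.4
ee_pos: [0.4209, -0.0604, 0.1863]
eef_rot: [[-0.974, -0.226, -0.0], [-0.226, 0.974, 0.0], [-0.0, 0.0, -1.0]]
contact_force: [0.5, -3.8, 1.4]
gripper_width: 0.0103
grip_force: 98.8
ee_pos: [0.4208, -0.0605, 0.1841]
contact_force: [1.0, -2.4, -1.1]
ee_pos: [0.4208, -0.0606, 0.1822]
contact_force: [0.4, -3.0, 0.3]
[-0.85343164 -0.15076159 -0.01174332]
```

```bash
for i in 1 2 3 4; do python3 -m creep '[[[0,0,0],[0,-0.2,1],0],[[0,0,0],[0,0,0],0],[[0,0,0],[0,0,1],0],[[0,0,0],[0,0,0],0],[[0,0,0],[0,0,0],0]]' | egrep 'pos|contact'; done
```

```text
ee_pos: [0.4208, -0.0607, 0.1802]
contact_force: [-0.0, -2.4, -0.7]
ee_pos: [0.4208, -0.0608, 0.1781]
contact_force: [0.6, -1.8, -0.9]
ee_pos: [0.4209, -0.061, 0.1761]
contact_force: [0.5, -0.6, -1.0]
ee_pos: [0.421, -0.0612, 0.1742]
contact_force: [-0.4, 0.8, -0.4]
```

```bash
for i in 1 2 3 4; do python3 -m creep '[[[0,0,0],[0,0,1],0],[[0,0,0],[0,0,0],0],[[0,0,0],[0,0,0],0],[[0,0,0],[0,0,0],0],[[0,0,0],[0,0,0],0]]' | egrep 'pos|contact'; done
```

```text
ee_pos: [0.4211, -0.0614, 0.1733]
contact_force: [0.0, -0.4, -0.9]
ee_pos: [0.4215, -0.0614, 0.1729]
contact_force: [-0.5, -0.0, 5.8]
ee_pos: [0.4215, -0.0614, 0.1719]
contact_force: [-1.6, -0.9, 5.7]
ee_pos: [0.4215, -0.0614, 0.171]
contact_force: [-0.7, 0.1, 6.4]
```

```bash
for i in 1 2 3 4 5 6; do python3 -m creep '[[[0,0,0],[0,0,1],0],[[0,0,0],[0,0,0],0],[[0,0,0],[0,0,0],0],[[0,0,0],[0,0,0],0],[[0,0,0],[0,0,0],0]]' | egrep 'pos|contact'; done
```

```text
ee_pos: [0.4216, -0.0614, 0.17]
contact_force: [-1.8, -0.5, 6.3]
ee_pos: [0.4216, -0.0614, 0.1691]
contact_force: [-1.4, 0.6, 7.6]
ee_pos: [0.4216, -0.0614, 0.1681]
contact_force: [-1.2, 0.1, 7.4]
ee_pos: [0.4217, -0.0614, 0.1672]
contact_force: [-1.2, -0.4, 8.5]
ee_pos: [0.4221, -0.0614, 0.167]
contact_force: [-2.3, 0.7, 14.2]
ee_pos: [0.4227, -0.0614, 0.1669]
contact_force: [-4.4, 0.8, 21.3]
```

The barrel moved from 0.173 to 0.167, the full 6 mm, and is on its hard stop at 21 N. I'll take one last look.

```bash
python3 -m creep '[[[0,0,0],[0,0,0],0],[[0,0,0],[0,0,0],0],[[0,0,0],[0,0,0],0],[[0,0,0],[0,0,0],0],[[0,0,0],[0,0,0],0]]'
python3 - <<'E'
from h import *
c=snap('wrist','w7'); cv2.imwrite('pics/w7.png',cv2.resize(c['pixels'],(800,600),interpolation=cv2.INTER_CUBIC))
E
```

```text
clock: 22.9
ee_pos: [0.4227, -0.0615, 0.1669]
eef_rot: [[-0.974, -0.226, 0.003], [-0.226, 0.974, 0.001], [-0.003, 0.0, -1.0]]
contact_force: [-4.5, -0.1, 20.9]
gripper_width: 0.0104
grip_force: 102.1
```

View pics/w7.png

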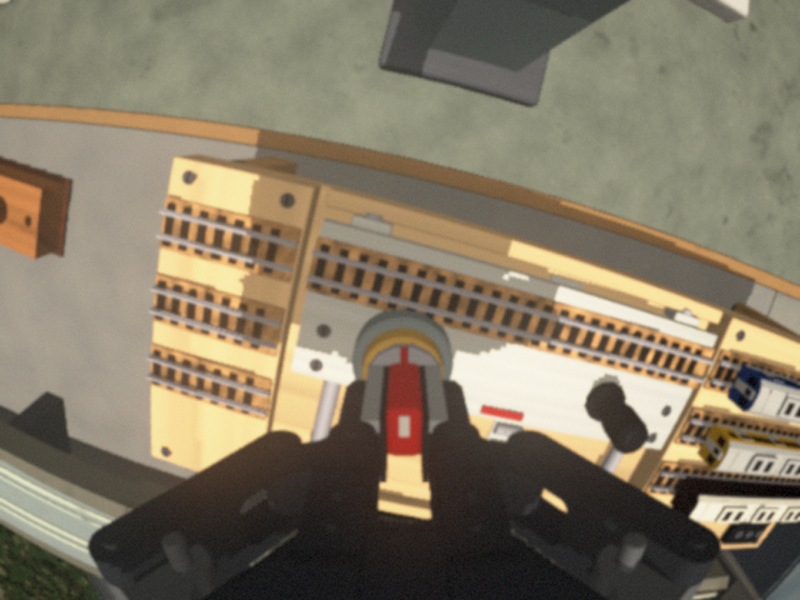

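The deck track (320,255)–(715,360) runs straight from the left front road into the blue coach's road (750,385). The key's collar sits on the barrel (405,350), and the coaches haven't moved.

```bash
python3 -c "
from station import bot
print(bot.hand_in())"
```

```text
the job is handed in; nothing more can be done
None
```

The job is handed in at about 23 s of the 54 s limit: the deck is in line with the blue coach's front road, and the key is fully home, still gripped and pressed to its stop at about 21 N with the barrel down its full 6 mm.

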